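Clamp a badge blank in the bonding clamp

ROBOT

A 6-joint arm with a two-finger parallel gripper is mounted at the origin on the work surface. World frame = base frame: x ahead of the robot, y to its left, z up, the work surface at z = 0. Lengths are in mm, angles in rad, forces in N, time in s.
With the tool pointing down it reaches from about 325 to 900 mm from the base axis. Payload 6.1 kg.
Tool frame: the origin (TCP) lies midway between the tips of the shut fingers; the grasp point (between the pads) lies 19 mm behind it; z points along the fingers, y is the direction in which the jaws open and shut (so a half turn about z gives the same grasp; the last joint's range is limited). The gripper opens to 85 mm and grips with 20 to 120 N. Pads are 22 mm wide; open, the fingers measure 114 mm over their backs; the gripper's body (76 mm by 85 mm) begins 54 mm behind the grasp point. The pads swing forward as they close: fully open they stand 13 mm farther back than shut.
Start: joints at [1.142, 0.22, 1.526, -0, 1.395, -0.126], TCP at [186.37, 596.559, 231.3] pointing down, gripper open.
Joint ranges: [-2.98, 2.98], [-0.91, 2.08], [0.09, 2.57], [-1.24, 4.39], [0.2, 2.65], [-2.68, 2.68]. Speed limits (rad/s): [2.57, 2.57, 3.01, 3.14, 3.14, 3.14].

INTERFACE

Orientations are given as a rotation vector (axis times angle).
In Python, from plant import ctrl gives the robot as it stands. The module is installed in compiled form; this text tells all that it offers.
- The arm moves only by the tool jog_arm, never from a script. Its argument "moves" is a list of rows, each an object of numbers: "dx", "dy", "dz": the shift along the tool's x, y, z in m; "wx", "wy", "wz": the turn, a rotation vector about the tool's x, y, z in rad; "fingers": the finger opening in m, from 0 to 0.0854. A call has 1 to 8 rows; each row is the pose to reach, as a shift and turn from the pose measured when the call began, along the tool's axes at that moment; what a row does not reach only later rows make up. A row lasts 1/10 s, in which the tool goes at most 50 mm and 8.59 degrees, less where a joint would pass 70% of its speed; a pose out of reach is approached as far as the arm can. A call with a gripper value outside its range is refused whole. The fingers move at their own pace and stop on an object; "force" is the grip in N (left out, the last holds). Time passes only in rows, so rows that repeat a pose let the fingers close. It gives the time, the measured TCP pose, the force and the opening at its end, in the units of the state.
- ctrl.read_state(): the state, without advancing time (a new reading comes with each control period).
- ctrl.grab_frame(name): name is "scene" or "top" or "wrist"; returns (picture, depth): 420x560x3 uint8, red, green, blue; 420x560 float32, mm along the optical axis (not along the pixel's ray), 0 where there is no reading.
- ctrl.get_calibration(name): a dict with "fovy" (degrees; the focal length in pixels is half the picture's height over the tangent of half this angle, whatever the lens; pixels are square), "cx", "cy" (the principal point, pixels), "dist_coeffs" ([k1, k2, p1, p2, k3] as OpenCV has them; the pictures are not rectified), "world_from_camera" (4x4, takes a point from camera to world coordinates). Camera axes: x right, y down, z forward; pixel columns grow to the right and rows downward; lengths in mm; the calibration is good to about 2 mm. A picture is of the moment at which its call begins: read the wrist's pose just before it. get_calibration takes no time and is no camera call; for the wrist camera it gives the pose at the moment of the call.
- ctrl.hand_in(): hands the job in, once; it reports no verdict.
The state is a dict: "time": time; "joint_pos": joint angles; "qvel": joint speeds; "effort": joint torques, N m; "ee_pos": TCP position; "orientation": TCP orientation; "contact_force": force on the tool from outside, world axes, zero at the start; "moment": the same for the moment, N m; "finger_gap": finger opening in mm.
Only numpy, scipy, OpenCV 4.12 (cv2) and the standard library are available. Lean on these libraries where they do the work, as an engineer would, in place of code of your own. Each camera call takes 0.05 s, during which the arm holds its last target. There are 200 camera calls.

TASK

Slide the orange-faced badge blank along the blue clamp plate, under the raised pad, until it drops flat into its round pocket, and turn the black nut clockwise until its red pointer stands in the green band, both while the cam lever is still in its open position. Then flip the cam lever over, fully down on the side away from you, so that the pad clamps the blank with the right force, and let go. Leave the other things on the table where they are.

Things in the scene. Friction and masses are not known exactly. Their poses are not given: they have to be found in the camera images.
- fixture: Cam clamp, fixed to the table on a blue plate 130 (x) x 400 (y) x 12 mm; origin: centre of the plate's underside. Fixture +x points away from the robot, z up; place and yaw (+-0.25 rad) vary. In its frame: loading area at y 75 to 200 mm, pocket at y 40, stud with dial and nut at y -60, cam lever at y -150.
- loading (a point): Point on the plate top (fixture y 137 mm, x 0) amid the loading area, between two aluminium fences 6 mm high and 8 mm thick that narrow like a funnel from about 100 mm apart at y 200 to 66 mm at y 75, then run on past the pocket. An end stop 6 mm high has its face at y 7.5 mm.
- pocket (a point): Centre of the mouth of the round pocket (65 mm in diameter, 4 mm deep), level with the plate top, 12 mm above the table. Axes as the fixture.
- blank: Loose steel badge blank, 60 mm in diameter, 8 mm thick, 40 to 85 g, orange face with white centre; origin: centre of its underside. Starts on the plate 72 to 120 mm from the pocket towards fixture +y, up to 7 mm aside. Pushed at its edge towards -y by closed fingertips 3 mm above the plate, it drops 4 mm into the pocket and then stands 4 mm proud.
- nut (a joint): Angle of the adjusting nut, rad, growing clockwise seen from above (0 to 2.6); starts at 0 to 0.7, stays where left. At 1.4 the red pointer points along fixture +x, mid green band (1.2 to 1.6). The pad sinks 2 mm per rad; with the lever closed on the seated blank it presses with about 11.5 N at 1.4, changing by 8 N per rad. Friction 0.06 N m.
- nut_grip (a point): Grip point on the nut's vertical axis: the nut is a black bar 64 mm long, 16 mm thick, 26 mm high above a white dial of 38 mm radius with the green band. Point 11 mm below the bar's top, 24 mm above the dial; its x axis runs along the bar to the pointer's end. Sinks 2 mm per rad of nut.
- lever (a joint): Cam lever angle, rad: 0 = open, leaning to fixture -x (robot side), 50 deg above horizontal; grows as it swings up over the top and down to fixture +x; 2.13 = fully closed at its stop, 8 deg above horizontal. Starts at 0 to 0.4, stays where left, needs 1 to 3 N at the grip. Closing lowers the pad evenly by 12 mm onto the blank; the pad is sprung (4 N per mm).
- lever_grip (a point): Grip point on the lever's black handle, 95 mm from the pivot, on the lever's centre line. The handle is 20 mm wide along fixture y, 18 mm thick, and runs from 58 to 124 mm from the pivot.
- lever_pivot (a point): The lever's pivot, at fixture x 0, y -150 mm, 38 mm above the table when the nut stands at 1.4; like the whole clamp head it sinks 2 mm per rad of nut. The lever turns about the fixture's y axis, in the upright plane through this point.
- pad: Black rubber pad, 26 mm in diameter, 8 mm thick, over the pocket under the nose of the aluminium rocker arm (26 mm wide, from the stud over the pocket to 13 mm past its centre); origin: centre of its underside. Lever open, it is 10 to 16 mm above the plate, so the blank passes under it; top of the nose at most 66 mm above the table, of the arm's heel (at the cam) 75 mm.
- spare_blue: Bystander: a spare blank of the same size with a blue face, lying on the table on the robot's side of the fixture. Leave it.
- glue_bottle: Bystander: closed bottle, 44 mm in diameter, 110 mm high, standing beyond the fixture near the loading area.
- scissors_red: Bystander: scissors with red handles, about 165 mm long, 10 mm high, lying beyond the fixture.
- cutter_ring: Bystander: grey round punch, 80 mm in diameter, 55 mm high with its knob, on the table to the robot's right.
- blank_stack: Bystander: stack of five steel blanks, 60 mm in diameter, 40 mm high, on the table to the robot's right.
- scissors_green: Bystander: scissors with yellow handles, about 165 mm long, 10 mm high, on the table to the robot's left.
Not all that is in view belongs to the job. Leave any pink, purple or yellow look-alike of the blank alone.

How it is judged (in metres and radians):
On the way, in this order (a step that is already met when the one before it is completed fails the run):
1. With the lever still open (below 0.7 rad), the blank lies in the pocket and the nut's pointer is in the green band (z of blank in the frame of pocket below -0.0025 m and horizontal distance between blank and pocket below 0.005 m and value of joint nut between 1.18 and 1.62 rad and value of joint lever below 0.7 rad), for 0.2 s.
2. The lever is flipped fully over and the pad clamps the blank (value of joint lever above 2.03 rad and contact force between pad and blank above 6.5 N), for 0.2 s.
At the end, for the whole second after the job is handed in: Orange blank flat (0.06 rad) in the pocket, underside over 2.5 mm below the plate top, within 5 mm of the centre; nut pointer in the green band (1.18 to 1.62 rad); lever fully over (above 2.03 rad); pad pressing the blank with 7 to 15 N; all released and at rest (value of joint lever above 2.03 rad and value of joint nut between 1.18 and 1.62 rad and contact force between pad and blank between 7 and 15 N and z of blank in the frame of pocket below -0.0025 m and horizontal distance between blank and pocket below 0.005 m and angle between blank's own z axis and vertical below 0.06 rad and linear speed of blank below 0.01 m/s); the robot touches nothing.
It fails at once if a bystander was moved by more than 30 mm (distance of any of spare_blue, glue_bottle, scissors_red, cutter_ring, blank_stack, scissors_green from where it was at the start of the episode above 0.03 m).
It also fails if it takes over 70 s, if anything falls off the work surface, if the arm or the gripper's body presses on something with over 40 N, if the wrist force passes 120 N, or if a joint passes its speed limit or range.

## Working session

There is one attempt and no reset: what is moved stays moved. The work goes in short steps, Python scripts to look and compute and a tool call to move; the robot and the scene stay as the last step left them, time stands still between calls to the robot, and variables do not carry over. Pictures are saved under pics/ and viewed, about 8 in all and at most 12, crops included, and the job is handed in when it is done.

Besides the shell and the picture viewer there is one more tool, called after "Call:" by a JSON object that holds its "fn" and its "kwargs", one argument or row to a line. jog_arm: Moves the arm, as the interface text tells. Its arguments: {"type":"object","properties":{"moves":{"type":"array"},"force":{"type":"number"}},"required":["moves"]}

```bash
mkdir -p pics; cat > h.py <<'E'
from plant import ctrl
import numpy as np, cv2
from scipy.spatial.transform import Rotation as R
def cam(n):
    c=ctrl.get_calibration(n); im,d=ctrl.grab_frame(n)
    f=210/np.tan(np.radians(c['fovy'])/2)
    K=np.array([[f,0,c['cx']],[0,f,c['cy']],[0,0,1]]);
    return im,d,K,np.array(c['dist_coeffs'],float),np.array(c['world_from_camera'])
def ray(uv,K,D,T):
    p=cv2.undistortPoints(np.array(uv,float).reshape(-1,1,2),K,D).reshape(-1,2)
    return np.c_[p,np.ones(len(p))]
def plane(uv,z,K,D,T):
    r=ray(uv,K,D,T)@T[:3,:3].T; o=T[:3,3]
    return o+r*((z-o[2])/r[:,2])[:,None]
def bydepth(uv,d,K,D,T):
    uv=np.array(uv).reshape(-1,2); r=ray(uv,K,D,T)
    z=d[uv[:,1].astype(int),uv[:,0].astype(int)]
    return (r*z[:,None])@T[:3,:3].T+T[:3,3]
def save(n,im): cv2.imwrite(n,im[:,:,::-1])
E
python3 - <<'E'
from h import *
s=ctrl.read_state(); print({k:np.round(v,3) for k,v in s.items()})
for n in['top','scene']:
    im,d,K,D,T=cam(n); save(f'pics/{n}0.png',im); np.savez(f'{n}0.npz',im=im,d=d,K=K,D=D,T=T); print(n,K[0,0],D,T.round(2).tolist())
E
```

```text
{'time': np.float64(0.0), 'joint_pos': array([ 1.142,  0.221,  1.528, -0.   ,  1.395, -0.126]), 'qvel': array([ 0.   , -0.001,  0.001, -0.001, -0.001,  0.   ]), 'effort': array([ 0.0000e+00, -4.9689e+01, -3.8940e+01, -0.0000e+00,  1.2000e-02,
        0.0000e+00]), 'ee_pos': array([186.117, 595.974, 230.165]), 'orientation': array([-4.740e-01, -3.105e+00,  3.000e-03]), 'contact_force': array([-0.333, -0.034, -0.178]), 'moment': array([-0.007,  0.003,  0.013]), 'finger_gap': np.float64(85.444)}
top 482.5986751335296 [-0.03928006  0.          0.          0.          0.        ] [[0.01, -0.98, 0.18, 292.49], [-1.0, -0.01, 0.0, 8.14], [-0.0, -0.18, -0.98, 1335.92], [0.0, 0.0, 0.0, 1.0]]
scene 387.6565182388512 [0.01781916 0.         0.         0.         0.        ] [[0.32, 0.79, -0.52, 1102.31], [0.95, -0.26, 0.17, -202.89], [-0.0, -0.55, -0.83, 1016.65], [0.0, 0.0, 0.0, 1.0]]
```

View pics/top0.png

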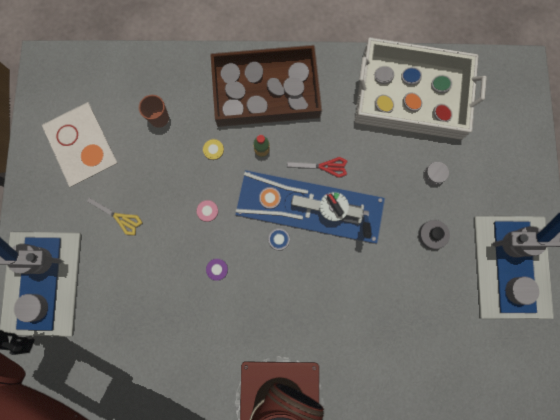

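View pics/scene0.png

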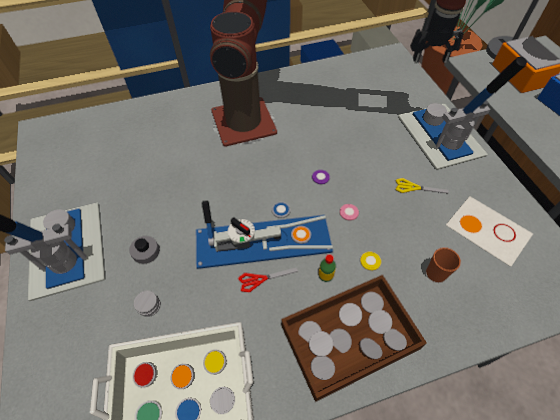

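The top view shows the blue plate from (237,175) to (384,242), with the orange blank at (270,197). The dial and nut are at (334,207) and the lever is near (362,215). The purple, pink, yellow and blue look-alikes lie off the plate, and the flat orange disc at (92,155) lies on paper, so the one on the plate is the target. Next I'll measure the positions and enlarge a crop.

```bash
cat > m1.py <<'E'
from h import *
z=np.load('top0.npz'); im,d,K,D,T=[z[k] for k in('im','d','K','D','T')]
hsv=cv2.cvtColor(im,cv2.COLOR_RGB2HSV)
m=cv2.inRange(hsv,(100,120,60),(125,255,255)); m[:, :225]=0; m[:,395:]=0; m[:165]=0; m[250:]=0
n,l,st,ce=cv2.connectedComponentsWithStats(m); 
print([s.tolist() for s in st if s[4]>50][1:])
i=np.argsort(st[1:,4])[-1]+1
# all blue comps except spare (near 279,239)
P=[]
for j in range(1,n):
    if st[j,4]>8 and np.hypot(*(ce[j]-(279,239)))>14: P.append(np.argwhere(l==j)[:,::-1])
P=np.vstack(P)
W=plane(P,12,K,D,T)[:,:2].astype(np.float32)
r=cv2.minAreaRect(W); print('rect',r); print(cv2.boxPoints(r).round(1).tolist())
o=cv2.inRange(hsv,(5,130,120),(18,255,255)); o[:,:240]=0;o[:,300:]=0;o[:180]=0;o[215:]=0
c=max(cv2.findContours(o,0,2)[0],key=cv2.contourArea); (u,v),rr=cv2.minEnclosingCircle(c); print('blank',u,v,rr,plane([[u,v]],20,K,D,T))
save('pics/crop.png',cv2.resize(im[160:255,225:400],None,fx=4.5,fy=4.5,interpolation=cv2.INTER_CUBIC))
E
python3 m1.py
```

```text
[[257, 174, 126, 64, 1096], [238, 177, 33, 32, 578], [271, 187, 34, 29, 282], [242, 214, 118, 25, 930], [271, 231, 16, 16, 70]]
rect ((521.2958984375, -81.15847778320312), (393.80194091796875, 126.3769760131836), 79.26180267333984)
[[422.5, -262.79998779296875], [546.7000122070312, -286.3999938964844], [620.0999755859375, 100.5], [495.8999938964844, 124.0999984741211]]
blank 269.25 197.25 8.253887176513672 [[543.81002959  32.34137675  20.        ]]
```

View pics/crop.png

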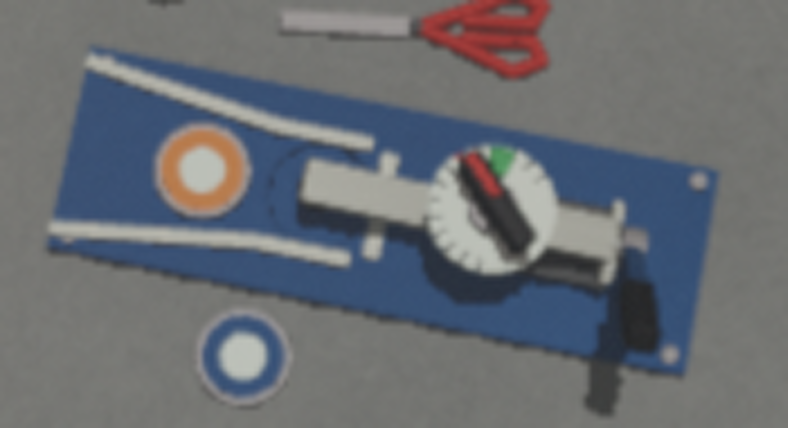

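The crop confirms the orange-faced blank on the plate, at crop (203,170). The fixture is at about (521,-81) with yaw -0.187, and the blank is at fixture y 116, x 1. The nut pointer stands roughly 0.7 rad short of the green band, and the lever leans to the robot side. I'll move over the fixture for a closer wrist view.

```bash
cat >> h.py <<'E'
def Rdown(yaw,tilt=None):  # tool y axis at world angle yaw, tool z down
    y=np.array([np.cos(yaw),np.sin(yaw),0]); zz=np.array([0,0,-1.]); return np.c_[np.cross(y,zz),y,zz]
def goal(p,Rg):
    s=ctrl.read_state(); R0=R.from_rotvec(s['orientation']).as_matrix()
    dp=R0.T@(np.array(p)-s['ee_pos'])/1000; w=R.from_matrix(R0.T@Rg).as_rotvec()
    print('t',s['time'].round(2),'d',dp.round(4),'w',w.round(4))
import json,os
def fx():
    j=json.load(open('fix.json')); return np.array(j['c']),j['yaw']
def F(x,y,z):
    c,a=fx(); return np.array([c[0]+x*np.cos(a)-y*np.sin(a),c[1]+x*np.sin(a)+y*np.cos(a),z])
def toF(p):
    c,a=fx(); q=np.atleast_2d(p)[:,:2]-c; return np.c_[q@[np.cos(a),np.sin(a)],q@[-np.sin(a),np.cos(a)]]
E
echo '{"c":[521.3,-81.2],"yaw":-0.1875}'>fix.json
python3 - <<'E'
from h import *
s=ctrl.read_state();T=np.array(ctrl.get_calibration('wrist')['world_from_camera']); print(ctrl.get_calibration('wrist')['fovy'])
R0=R.from_rotvec(s['orientation']).as_matrix(); print((R0.T@(T[:3,3]-s['ee_pos'])).round(1),(R0.T@T[:3,:3]).round(2).tolist())
goal(F(-40,30,330),Rdown(np.pi/2-0.1875))
E
```

```text
64.55652260317733
[  70.1    0.5 -142.5] [[0.0, -0.96, -0.28], [1.0, 0.0, 0.0], [-0.0, -0.28, 0.96]]Traceback (most recent call last):
  File "<stdin>", line 4, in <module>
  File "h.py", line 25, in goal
    print('t',s['time'].round(2),'d',dp.round(4),'w',w.round(4))
              ^^^^^^^^^^^^^^^
AttributeError: 'float' object has no attribute 'round'
```

```bash
sed -i "s/s\['time'\].round(2)/round(float(s['time']),2)/" h.py
python3 - <<'E'
from h import *
goal(F(-30,10,240),Rdown(np.pi/2-0.1875))
E
```

```text
t 0.1 d [-0.4909 -0.54   -0.0088] w [-0.0018 -0.0003 -0.1153]
```

Call:
{"fn": "jog_arm", "kwargs": {
  "moves": [
    {"dx": -0.035,"dy": -0.038,"dz": -0.009,"wz": -0.115,"fingers": 0},
    {"dx": -0.07,"dy": -0.075,"dz": -0.009,"wz": -0.115,"fingers": 0},
    {"dx": -0.49,"dy": -0.54,"dz": -0.009,"wz": -0.115,"fingers": 0},
    {"dx": -0.49,"dy": -0.54,"dz": -0.009,"wz": -0.115,"fingers": 0},
    {"dx": -0.49,"dy": -0.54,"dz": -0.009,"wz": -0.115,"fingers": 0},
    {"dx": -0.49,"dy": -0.54,"dz": -0.009,"wz": -0.115,"fingers": 0},
    {"dx": -0.49,"dy": -0.54,"dz": -0.009,"wz": -0.115,"fingers": 0},
    {"dx": -0.49,"dy": -0.54,"dz": -0.009,"wz": -0.115,"fingers": 0}
  ]
}}

```text
$.moves[0]: bad value
```

```bash
python3 - <<'E'
from h import *
goal(F(-30,10,240),Rdown(np.pi/2-0.1875))
E
```

```text
t 0.1 d [-0.4909 -0.54   -0.0088] w [-0.0018 -0.0003 -0.1153]
```

Call:
{"fn": "jog_arm", "kwargs": {
  "moves": [
    {"dx": -0.035,"dy": -0.038,"dz": -0.009,"wx": 0.0,"wy": 0.0,"wz": -0.115,"fingers": 0.0},
    {"dx": -0.49,"dy": -0.54,"dz": -0.009,"wx": 0.0,"wy": 0.0,"wz": -0.115,"fingers": 0.0},
    {"dx": -0.49,"dy": -0.54,"dz": -0.009,"wx": 0.0,"wy": 0.0,"wz": -0.115,"fingers": 0.0},
    {"dx": -0.49,"dy": -0.54,"dz": -0.009,"wx": 0.0,"wy": 0.0,"wz": -0.115,"fingers": 0.0},
    {"dx": -0.49,"dy": -0.54,"dz": -0.009,"wx": 0.0,"wy": 0.0,"wz": -0.115,"fingers": 0.0},
    {"dx": -0.49,"dy": -0.54,"dz": -0.009,"wx": 0.0,"wy": 0.0,"wz": -0.115,"fingers": 0.0},
    {"dx": -0.49,"dy": -0.54,"dz": -0.009,"wx": 0.0,"wy": 0.0,"wz": -0.115,"fingers": 0.0},
    {"dx": -0.49,"dy": -0.54,"dz": -0.009,"wx": 0.0,"wy": 0.0,"wz": -0.115,"fingers": 0.0}
  ],
  "force": 30
}}

```text
time: 0.9
ee_pos: [354.3, 232.2, 239.4]
orientation: [-0.294, -3.127, 0.003]
contact_force: [0.7, 0.1, 0.8]
finger_gap: 0.1
```

```bash
python3 - <<'E'
from h import *
goal(F(-30,10,240),Rdown(np.pi/2-0.1875))
E
```

```text
t 0.9 d [-1.924e-01 -2.668e-01 -2.000e-04] w [-0.0017 -0.0003  0.0002]
```

Call:
{"fn": "jog_arm", "kwargs": {
  "moves": [
    {"dx": -0.19,"dy": -0.267,"dz": 0.0,"wx": 0.0,"wy": 0.0,"wz": 0.0,"fingers": 0.0},
    {"dx": -0.19,"dy": -0.267,"dz": 0.0,"wx": 0.0,"wy": 0.0,"wz": 0.0,"fingers": 0.0},
    {"dx": -0.19,"dy": -0.267,"dz": 0.0,"wx": 0.0,"wy": 0.0,"wz": 0.0,"fingers": 0.0},
    {"dx": -0.19,"dy": -0.267,"dz": 0.0,"wx": 0.0,"wy": 0.0,"wz": 0.0,"fingers": 0.0},
    {"dx": -0.19,"dy": -0.267,"dz": 0.0,"wx": 0.0,"wy": 0.0,"wz": 0.0,"fingers": 0.0},
    {"dx": -0.19,"dy": -0.267,"dz": 0.0,"wx": 0.0,"wy": 0.0,"wz": 0.0,"fingers": 0.0},
    {"dx": -0.19,"dy": -0.267,"dz": 0.0,"wx": 0.0,"wy": 0.0,"wz": 0.0,"fingers": 0.0},
    {"dx": -0.19,"dy": -0.267,"dz": 0.0,"wx": 0.0,"wy": 0.0,"wz": 0.0,"fingers": 0.0}
  ]
}}

```text
time: 1.7
ee_pos: [491.9, -68.9, 239.2]
orientation: [-0.301, -3.126, 0.004]
contact_force: [-0.4, 1.1, 0.2]
finger_gap: -0.1
```

```bash
python3 - <<'E'
from h import *
goal(F(-30,10,240),Rdown(np.pi/2-0.1875))
im,d,K,D,T=cam('wrist'); save('pics/w1.png',im); np.savez('w1.npz',im=im,d=d,K=K,D=D,T=T)
E
```

```text
t 1.7 d [-0.0012  0.0034 -0.0008] w [-0.0025 -0.0008 -0.0042]
```

View pics/w1.png

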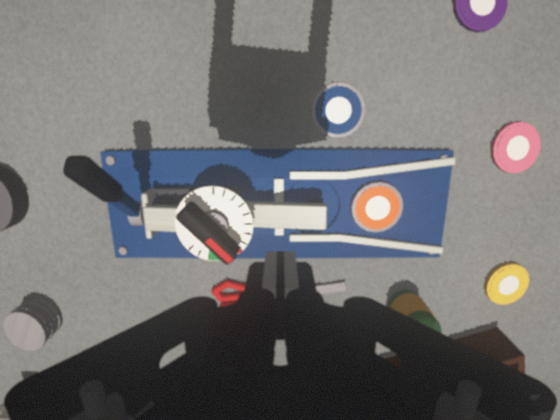

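Wrist view: plate corners are near (103,151), (452,150), (445,258) and (115,258). The blank is at (377,208), the dial at (214,223), the pointer end at (232,260), and the lever handle runs from (68,165) to (118,193).

```bash
cat > m2.py <<'E'
from h import *
z=np.load('w1.npz'); im,d,K,D,T=[z[k] for k in('im','d','K','D','T')]
hsv=cv2.cvtColor(im,cv2.COLOR_RGB2HSV)
m=cv2.inRange(hsv,(100,100,50),(125,255,255)); m[:142]=0; m[265:]=0; m[:,:90]=0
P=np.argwhere(m)[:,::-1]; cv2.imwrite('pics/m.png',m)
W=plane(P,12,K,D,T)[:,:2].astype(np.float32)
# keep pts whose depth height is ~12
h=bydepth(P,d,K,D,T)[:,2]; print('h',np.median(h)); W=W[abs(h-np.median(h))<5]
r=cv2.minAreaRect(W); print(r); b=cv2.boxPoints(r); print(b.round(1).tolist())
print('blue top view was c 521.3,-81.2 yaw -.1875')
def circ(mask,lo=0):
    c=max(cv2.findContours(mask,0,2)[0],key=cv2.contourArea); return cv2.fitEllipse(c)
o=cv2.inRange(hsv,(5,130,120),(18,255,255)); o[:,:340]=0;o[:,420:]=0;o[:180]=0;o[240:]=0
e=circ(o); p=plane([e[0]],20,K,D,T); print('blank',e,p,toF(p), bydepth([e[0]],d,K,D,T))
w=cv2.inRange(hsv,(0,0,150),(180,60,255)); w[:,:172]=0; w[:,256:]=0; w[:180]=0; w[265:]=0
P=np.argwhere(w)[:,::-1]; h=bydepth(P,d,K,D,T); print('dial heights',np.percentile(h[:,2],[5,25,50,75,95]))
rd=cv2.inRange(hsv,(0,150,100),(6,255,255))|cv2.inRange(hsv,(174,150,100),(180,255,255)); rd[:,:180]=0; rd[:,250:]=0; rd[:225]=0; rd[268:]=0
P=np.argwhere(rd)[:,::-1]; h=bydepth(P,d,K,D,T); print('red',len(P),h.mean(0),toF(h.mean(0)), h.min(0),h.max(0))
bk=cv2.inRange(hsv,(0,0,0),(180,255,45)); 
for nm,(x0,x1,y0,y1) in dict(nut=(172,250,190,268),lev=(60,122,150,205)).items():
    q=np.zeros_like(bk); q[y0:y1,x0:x1]=bk[y0:y1,x0:x1]
    if nm=='nut': q|=rd
    P=np.argwhere(q)[:,::-1]; h=bydepth(P,d,K,D,T); 
    print(nm,np.percentile(h[:,2],[2,10,50,90,98]))
    if nm=='nut': h=h[h[:,2]>h[:,2].max()-8]
    else: h=h[h[:,2]>45]
    f=toF(h); print(len(h),f.mean(0),h[:,2].mean(), cv2.minAreaRect(f.astype(np.float32)))
    if nm=='lev':
        for zz in range(45,160,12):
            s=abs(h[:,2]-zz)<6
            if s.any(): print(zz,f[s].mean(0).round(1),f[s].min(0).round(1),f[s].max(0).round(1))
E
python3 m2.py
```

```text
h 11.829186706665496
((521.352783203125, -78.74537658691406), (397.0356140136719, 128.53390502929688), 79.28414916992188)
[[421.29998779296875, -261.8999938964844], [547.5999755859375, -285.79998779296875], [621.4000244140625, 104.4000015258789], [495.1000061035156, 128.3000030517578]]
blue top view was c 521.3,-81.2 yaw -.1875
blank ((377.2530822753906, 207.17115783691406), (39.429908752441406, 42.66874694824219), 56.348812103271484) [[543.41235908  33.86315032  20.        ]] [[  0.27665213 117.16829114]] [[543.18364008  33.69416307  20.68950423]]
dial heights [-0.13886465 77.30984616 78.15921539 78.74688536 80.0619005 ]
red 172 [ 522.94472324 -128.01405292  119.01230362] [[ 10.34219049 -45.68697584]] [ 423.438916   -138.38685957  112.76221248] [536.33270824 -54.77828954 381.67609619]
nut [113.03033497 113.57518267 114.3766732  115.24662698 115.73280098]
3 [-101.07099735    7.71699673] 381.6760961937198 ((-101.07099914550781, 7.716996669769287), (0.0, 0.0), 0.0)
lev [ 98.06074831 103.17232137 121.75716744 136.10470192 167.1920563 ]
46 [ -54.31961261 -134.43153147] 125.6935127337331 ((-81.4896240234375, -69.84614562988281), (24.38250732421875, 158.1245574951172), 22.934526443481445)
93 [ -40.3 -137.9] [ -41.1 -137.9] [ -39.5 -137.8]
105 [ -44.2 -137.6] [ -52.1 -138.4] [ -39.9 -137.1]
117 [ -51.6 -137.4] [ -57.7 -137.8] [ -43.3 -136.5]
129 [ -59.7 -137.6] [ -63.8 -138.4] [ -55.9 -137. ]
141 [ -63.4 -137.8] [ -65.3 -139.3] [ -61.1 -137. ]
```

```bash
echo '{"c":[521.4,-78.8],"yaw":-0.1873}'>fix.json
cat > m3.py <<'E'
from h import *
z=np.load('w1.npz'); im,d,K,D,T=[z[k] for k in('im','d','K','D','T')]
s=ctrl.read_state(); R0=R.from_rotvec(s['orientation']).as_matrix()
g=np.stack(np.meshgrid(np.arange(560),np.arange(420)),-1).reshape(-1,2)
W=bydepth(g,d,K,D,T); v=(W-s['ee_pos'])@R0; dd=d.reshape(-1)
for a in range(-100,10,10):
    q=v[(v[:,2]>a)&(v[:,2]<=a+10)&(dd>0)&(abs(v[:,0])<60)]
    if len(q): print(a,len(q),np.percentile(q[:,1],[0,2,98,100]).round(1),np.percentile(q[:,0],[2,98]).round(1))
f=toF(W); H=W[:,2]
n=(np.hypot(f[:,0],f[:,1]+60)<40)&(abs(H-114.5)<3); c=f[n]; r=cv2.minAreaRect(c.astype(np.float32)); print('nut',n.sum(),c.mean(0),r)
rd=(im.reshape(-1,3)[:,0]>120)&(im.reshape(-1,3)[:,1]<60)&n; print('red',rd.sum(),f[rd].mean(0))
q=f[rd].mean(0)-r[0]; a=np.arctan2(q[1],q[0]); print('fix angle of pointer',a,'nut',1.4-a, 'red extents',H[rd].mean())
n=(np.hypot(f[:,0],f[:,1]+60)<45)&(abs(H-78)<3); print('dial',n.sum(),cv2.minEnclosingCircle(f[n].astype(np.float32)))
n=(f[:,0]<-25)&(f[:,0]>-100)&(abs(f[:,1]+150)<25)&(H>55)&(H<170);c=f[n];x=c[:,0];zz=H[n]
print('lever',n.sum(),c.min(0),c.max(0),zz.min(),zz.max()); 
for k in range(60,165,8):
    t=abs(zz-k)<4
    if t.any(): print(k,t.sum(),x[t].min().round(1),x[t].max().round(1),c[t,1].min().round(1),c[t,1].max().round(1))
E
python3 m3.py
python3 - <<'E'
from h import *
goal(F(0,180,80),Rdown(np.pi/2+fx()[1])); goal(F(0,180,15),Rdown(np.pi/2+fx()[1]))
E
```

```text
-100 7441 [-62.4 -58.7  56.3  59.9] [ 7.6 19.3]
-90 15234 [-63.7 -58.2  55.6  61.1] [ 2.9 16.5]
-80 11561 [-58.  -52.2  49.8  55.6] [-6.9 16.4]
-70 5762 [-49.9 -45.3  43.1  48.6] [-9.1 16.1]
-60 6704 [-43.2 -37.8  35.4  40.2] [-9.3 12.1]
-50 2372 [-34.1 -30.4  28.   32. ] [-9.  12.4]
-40 978 [-17.4  -9.9   7.   14.7] [-11.2  10.6]
-30 799 [-14.6 -14.2  11.8  12.2] [ 5.1 10.2]
-20 642 [-14.6 -14.   11.7  12.2] [ 5.1 10.2]
-10 249 [-14.  -12.8  10.3  11.1] [ 5.3 10.2]
nut 1057 [-4.25458722e-03 -5.97266845e+01] ((0.5240802764892578, -59.54853057861328), (62.37944412231445, 15.051641464233398), 43.71531677246094)
red 0 [nan nan]
fix angle of pointer nan nut nan red extents nan
dial 2655 ((1.0159448385238647, -60.00840759277344), 38.522212982177734)
lever 1667 [ -73.57208927 -159.04978236] [ -25.09994723 -138.59513396] 68.67960567861331 146.336850462525
68 5 -27.6 -25.6 -144.7 -143.8
76 23 -33.9 -25.5 -144.7 -143.3
84 29 -39.1 -25.1 -144.9 -141.3
92 43 -45.7 -25.5 -145.4 -138.9
100 163 -49.8 -27.5 -158.2 -138.7
108 156 -55.7 -32.2 -157.1 -139.1
116 180 -61.2 -37.8 -158.2 -138.6
124 215 -67.1 -42.3 -157.9 -138.9
132 224 -73.3 -48.2 -157.8 -138.9
140 534 -73.6 -53.8 -159.0 -139.2
148 95 -66.8 -59.2 -157.2 -141.3
t 1.75 d [-0.0316  0.1743  0.1587] w [-0.0014 -0.0019 -0.0034]
t 1.75 d [-0.0318  0.1744  0.2237] w [-0.0014 -0.0019 -0.0034]m3.py:11: RuntimeWarning: Mean of empty slice.
  rd=(im.reshape(-1,3)[:,0]>120)&(im.reshape(-1,3)[:,1]<60)&n; print('red',rd.sum(),f[rd].mean(0))
  ret = um.true_divide(
m3.py:12: RuntimeWarning: Mean of empty slice.
  q=f[rd].mean(0)-r[0]; a=np.arctan2(q[1],q[0]); print('fix angle of pointer',a,'nut',1.4-a, 'red extents',H[rd].mean())
  ret = ret.dtype.type(ret / rcount)
```

```bash
echo '{"c":[522.0,-78.9],"yaw":-0.1873}'>fix.json
python3 - <<'E'
from h import *
z=np.load('top0.npz'); im,d,K,D,T=[z[k] for k in('im','d','K','D','T')]
print('bottle cap',toF(plane([[261,138]],105,K,D,T)),toF(plane([[262,150]],60,K,D,T)))
z=np.load('w1.npz'); im,d,K,D,T=[z[k] for k in('im','d','K','D','T')]
print('blank',toF(plane([[377.25,207.2]],20,K,D,T)))
print(ctrl.read_state()['joint_pos'].round(2))
goal(F(0,170,80),Rdown(fx()[1])); goal(F(0,170,15),Rdown(fx()[1]))
E
```

```text
bottle cap [[137.88552847 162.55628783]] [[118.6844833  157.23014155]]
blank [[7.46381336e-02 1.14777173e+02]]
[-0.29 -0.1   1.84 -0.    1.4  -1.67]
t 1.75 d [-0.0323  0.1643  0.1587] w [-2.6000e-03 -4.0000e-04  1.5674e+00]
t 1.75 d [-0.0324  0.1644  0.2237] w [-2.6000e-03 -4.0000e-04  1.5674e+00]
```

Call:
{"fn": "jog_arm", "kwargs": {
  "moves": [
    {"dx": -0.032,"dy": 0.164,"dz": 0.0,"wx": -0.003,"wy": 0.0,"wz": 1.567,"fingers": 0.0},
    {"dx": -0.032,"dy": 0.164,"dz": 0.05,"wx": -0.003,"wy": 0.0,"wz": 1.567,"fingers": 0.0},
    {"dx": -0.032,"dy": 0.164,"dz": 0.1,"wx": -0.003,"wy": 0.0,"wz": 1.567,"fingers": 0.0},
    {"dx": -0.032,"dy": 0.164,"dz": 0.13,"wx": -0.003,"wy": 0.0,"wz": 1.567,"fingers": 0.0},
    {"dx": -0.032,"dy": 0.164,"dz": 0.13,"wx": -0.003,"wy": 0.0,"wz": 1.567,"fingers": 0.0},
    {"dx": -0.032,"dy": 0.164,"dz": 0.13,"wx": -0.003,"wy": 0.0,"wz": 1.567,"fingers": 0.0},
    {"dx": -0.032,"dy": 0.164,"dz": 0.13,"wx": -0.003,"wy": 0.0,"wz": 1.567,"fingers": 0.0},
    {"dx": -0.032,"dy": 0.164,"dz": 0.13,"wx": -0.003,"wy": 0.0,"wz": 1.567,"fingers": 0.0}
  ]
}}

```text
time: 2.55
ee_pos: [551.9, 89.8, 107.9]
orientation: [-1.977, -2.439, 0.002]
contact_force: [0.6, -0.3, 0.5]
finger_gap: -0.4
```

```bash
python3 - <<'E'
from h import *
goal(F(0,170,50),Rdown(fx()[1])); goal(F(0,165,15),Rdown(fx()[1]))
E
```

```text
t 2.55 d [-0.0021  0.0015  0.0579] w [-0.0024 -0.0005  0.396 ]
t 2.55 d [-0.0067 -0.0004  0.0929] w [-0.0024 -0.0005  0.396 ]
```

Call:
{"fn": "jog_arm", "kwargs": {
  "moves": [
    {"dx": -0.003,"dy": 0.0,"dz": 0.02,"wx": -0.002,"wy": 0.0,"wz": 0.396,"fingers": 0.0},
    {"dx": -0.003,"dy": 0.0,"dz": 0.04,"wx": -0.002,"wy": 0.0,"wz": 0.396,"fingers": 0.0},
    {"dx": -0.003,"dy": 0.0,"dz": 0.06,"wx": -0.002,"wy": 0.0,"wz": 0.396,"fingers": 0.0},
    {"dx": -0.003,"dy": 0.0,"dz": 0.075,"wx": -0.002,"wy": 0.0,"wz": 0.396,"fingers": 0.0},
    {"dx": -0.003,"dy": 0.0,"dz": 0.085,"wx": -0.002,"wy": 0.0,"wz": 0.396,"fingers": 0.0},
    {"dx": -0.003,"dy": 0.0,"dz": 0.09,"wx": -0.002,"wy": 0.0,"wz": 0.396,"fingers": 0.0},
    {"dx": -0.003,"dy": 0.0,"dz": 0.092,"wx": -0.002,"wy": 0.0,"wz": 0.396,"fingers": 0.0},
    {"dx": -0.003,"dy": 0.0,"dz": 0.092,"wx": -0.002,"wy": 0.0,"wz": 0.396,"fingers": 0.0}
  ]
}}

```text
time: 3.35
ee_pos: [552.7, 87.0, 16.3]
orientation: [-2.418, -2.005, -0.001]
contact_force: [0.4, -0.5, 0.4]
finger_gap: 0.1
```

```bash
python3 - <<'E'
from h import *
s=ctrl.read_state(); print(s['ee_pos'],toF(s['ee_pos']),s['contact_force'])
goal(F(0,110,15),Rdown(fx()[1])); goal(F(0,83,15),Rdown(fx()[1]))
E
```

```text
[552.68626792  86.99252389  16.31668177] [[ -0.74073304 168.70515059]] [ 0.35170588 -0.50551974  0.41189368]
t 3.35 d [-0.0587  0.0007  0.0013] w [ 0.0001 -0.0005  0.0008]
t 3.35 d [-0.0857  0.0007  0.0013] w [ 0.0001 -0.0005  0.0008]
```

Call:
{"fn": "jog_arm", "kwargs": {
  "moves": [
    {"dx": -0.01,"dy": 0.001,"dz": 0.001,"wx": 0.0,"wy": 0.0,"wz": 0.001,"fingers": 0.0},
    {"dx": -0.018,"dy": 0.001,"dz": 0.001,"wx": 0.0,"wy": 0.0,"wz": 0.001,"fingers": 0.0},
    {"dx": -0.026,"dy": 0.001,"dz": 0.001,"wx": 0.0,"wy": 0.0,"wz": 0.001,"fingers": 0.0},
    {"dx": -0.034,"dy": 0.001,"dz": 0.001,"wx": 0.0,"wy": 0.0,"wz": 0.001,"fingers": 0.0},
    {"dx": -0.042,"dy": 0.001,"dz": 0.001,"wx": 0.0,"wy": 0.0,"wz": 0.001,"fingers": 0.0},
    {"dx": -0.05,"dy": 0.001,"dz": 0.001,"wx": 0.0,"wy": 0.0,"wz": 0.001,"fingers": 0.0},
    {"dx": -0.058,"dy": 0.001,"dz": 0.001,"wx": 0.0,"wy": 0.0,"wz": 0.001,"fingers": 0.0},
    {"dx": -0.066,"dy": 0.001,"dz": 0.001,"wx": 0.0,"wy": 0.0,"wz": 0.001,"fingers": 0.0}
  ]
}}

```text
time: 4.15
ee_pos: [541.2, 21.3, 15.3]
orientation: [-2.42, -2.003, -0.001]
contact_force: [0.1, 0.3, 1.0]
finger_gap: -0.4
```

```bash
python3 - <<'E'
from h import *
s=ctrl.read_state(); print(s['ee_pos'],toF(s['ee_pos']),s['contact_force'])
goal(F(0,80,15),Rdown(fx()[1]))
E
```

```text
[541.24590076  21.25247208  15.27541788] [[  0.26022983 101.98458041]] [0.06184036 0.29998263 0.99900873]
t 4.15 d [-0.022  -0.0003  0.0003] w [ 0.     -0.0005 -0.0003]
```

Call:
{"fn": "jog_arm", "kwargs": {
  "moves": [
    {"dx": -0.005,"dy": 0.0,"dz": 0.0,"wx": 0.0,"wy": 0.0,"wz": 0.0,"fingers": 0.0},
    {"dx": -0.009,"dy": 0.0,"dz": 0.0,"wx": 0.0,"wy": 0.0,"wz": 0.0,"fingers": 0.0},
    {"dx": -0.012,"dy": 0.0,"dz": 0.0,"wx": 0.0,"wy": 0.0,"wz": 0.0,"fingers": 0.0},
    {"dx": -0.015,"dy": 0.0,"dz": 0.0,"wx": 0.0,"wy": 0.0,"wz": 0.0,"fingers": 0.0},
    {"dx": -0.018,"dy": 0.0,"dz": 0.0,"wx": 0.0,"wy": 0.0,"wz": 0.0,"fingers": 0.0},
    {"dx": -0.02,"dy": 0.0,"dz": 0.0,"wx": 0.0,"wy": 0.0,"wz": 0.0,"fingers": 0.0},
    {"dx": -0.02,"dy": 0.0,"dz": 0.0,"wx": 0.0,"wy": 0.0,"wz": 0.0,"fingers": 0.0}
  ]
}}

```text
time: 4.85
ee_pos: [537.4, 1.4, 15.2]
orientation: [-2.42, -2.003, -0.0]
contact_force: [0.8, 0.0, -0.5]
finger_gap: -0.1
```

```bash
python3 - <<'E'
from h import *
s=ctrl.read_state(); print(s['ee_pos'],toF(s['ee_pos']),s['contact_force'])
im,d,K,D,T=cam('wrist'); save('pics/w2.png',im)
hsv=cv2.cvtColor(im,cv2.COLOR_RGB2HSV)
o=cv2.inRange(hsv,(5,130,100),(18,255,255)); P=np.argwhere(o)[:,::-1]; h=bydepth(P,d,K,D,T); f=toF(h)
k=(abs(f[:,0])<45)&(abs(f[:,1]-40)<60); print(k.sum(), np.percentile(h[k,2],[5,50,95]),f[k].min(0),f[k].max(0))
for a,b in((0,25),(25,40),(40,55),(55,70)):
  q=k&(f[:,1]>a)&(f[:,1]<b)
  if q.sum()>3: print(a,q.sum(),h[q,2].mean())
E
```

```text
[537.44761432   1.38089953  15.2066216 ] [[ 0.22859514 81.7532835 ]] [ 0.78388502  0.00506775 -0.46103435]Traceback (most recent call last):
  File "<stdin>", line 6, in <module>
    return _quantile_unchecked(
        a, q, axis, out, overwrite_input, method, keepdims, weights)
    return _ureduce(a,
                    func=_quantile_ureduce_func,
    ...<5 lines>...
                    overwrite_input=overwrite_input,
                    method=method)
    r = func(a, **kwargs)
    result = _quantile(arr,
                       quantiles=q,
    ...<2 lines>...
                       out=out,
                       weights=wgt)
    slices_having_nans = np.isnan(arr[-1, ...])
                                  ~~~^^^^^^^^^
IndexError: index -1 is out of bounds for axis 0 with size 0
```

Call:
{"fn": "jog_arm", "kwargs": {
  "moves": [
    {"dx": 0.02,"dy": 0.0,"dz": 0.0,"wx": 0.0,"wy": 0.0,"wz": 0.0,"fingers": 0.0},
    {"dx": 0.04,"dy": 0.0,"dz": -0.03,"wx": 0.0,"wy": 0.0,"wz": 0.0,"fingers": 0.0},
    {"dx": 0.05,"dy": 0.0,"dz": -0.07,"wx": 0.0,"wy": 0.0,"wz": 0.0,"fingers": 0.0},
    {"dx": 0.05,"dy": 0.0,"dz": -0.12,"wx": 0.0,"wy": 0.0,"wz": 0.0,"fingers": 0.0},
    {"dx": 0.05,"dy": 0.0,"dz": -0.16,"wx": 0.0,"wy": 0.0,"wz": 0.0,"fingers": 0.0},
    {"dx": 0.05,"dy": 0.0,"dz": -0.16,"wx": 0.0,"wy": 0.0,"wz": 0.0,"fingers": 0.04}
  ]
}}

```text
time: 5.5
ee_pos: [551.3, 50.7, 182.8]
orientation: [2.413, 1.999, 0.015]
contact_force: [0.7, -0.2, 0.2]
finger_gap: 13.0
```

```bash
cat > m4.py <<'E'
from h import *
import sys
im,d,K,D,T=cam('wrist'); save('pics/%s.png'%sys.argv[1],im); np.savez(sys.argv[1]+'.npz',im=im,d=d,K=K,D=D,T=T)
hsv=cv2.cvtColor(im,cv2.COLOR_RGB2HSV)
o=cv2.inRange(hsv,(5,130,100),(18,255,255)); P=np.argwhere(o)[:,::-1]; h=bydepth(P,d,K,D,T); f=toF(h)
k=(abs(f[:,0])<45)&(abs(f[:,1]-40)<60); print(k.sum())
if k.sum()>20:
  print(np.percentile(h[k,2],[5,50,95]),f[k].min(0),f[k].max(0))
  A=np.c_[f[k],np.ones(k.sum())]; print('plane',np.linalg.lstsq(A,h[k,2],rcond=None)[0])
E
python3 m4.py w3
```

```text
402
[15.12578274 16.21814673 17.21841148] [-7.21000408 24.08586232] [20.65725639 66.5046292 ]
plane [5.32221587e-03 2.36152393e-03 1.60188570e+01]
```

View pics/w3.png

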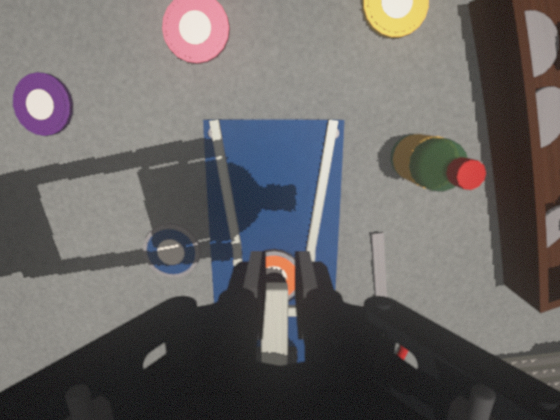

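Measured blank top is 16.2 mm and level (must be 16.0), so the blank sits flat in the pocket. The picture shows its orange rim at (280,270), partly under the rocker nose. Next is the nut.

```bash
python3 - <<'E'
from h import *
y=fx()[1]-0.808
goal(F(0,-60,150),Rdown(y)); goal(F(0,-60,84.5),Rdown(y))
E
```

```text
t 5.55 d [-0.1925 -0.003   0.029 ] w [ 0.0066 -0.0045  0.808 ]
t 5.55 d [-0.1926 -0.0035  0.0945] w [ 0.0066 -0.0045  0.808 ]
```

Call:
{"fn": "jog_arm", "kwargs": {
  "moves": [
    {"dx": -0.1925,"dy": -0.003,"dz": 0.0,"wx": 0.007,"wy": -0.004,"wz": 0.808,"fingers": 0.04},
    {"dx": -0.1925,"dy": -0.003,"dz": 0.0,"wx": 0.007,"wy": -0.004,"wz": 0.808,"fingers": 0.04},
    {"dx": -0.1925,"dy": -0.003,"dz": 0.0,"wx": 0.007,"wy": -0.004,"wz": 0.808,"fingers": 0.04},
    {"dx": -0.1925,"dy": -0.003,"dz": 0.0,"wx": 0.007,"wy": -0.004,"wz": 0.808,"fingers": 0.04},
    {"dx": -0.1925,"dy": -0.003,"dz": 0.015,"wx": 0.007,"wy": -0.004,"wz": 0.808,"fingers": 0.04},
    {"dx": -0.1925,"dy": -0.003,"dz": 0.03,"wx": 0.007,"wy": -0.004,"wz": 0.808,"fingers": 0.04},
    {"dx": -0.1925,"dy": -0.003,"dz": 0.03,"wx": 0.007,"wy": -0.004,"wz": 0.808,"fingers": 0.04}
  ]
}}

```text
time: 6.25
ee_pos: [508.1, -137.3, 145.0]
orientation: [-3.008, -0.888, 0.008]
contact_force: [-0.2, -0.3, -0.4]
finger_gap: 39.9
```

```bash
python3 - <<'E'
from h import *
y=fx()[1]-0.808
s=ctrl.read_state(); print(s['ee_pos'],s['finger_gap'],toF(s['ee_pos']))
goal(F(0,-60,84.5),Rdown(y))
im,d,K,D,T=cam('wrist')
g=np.stack(np.meshgrid(np.arange(560),np.arange(420)),-1).reshape(-1,2)
W=bydepth(g,d,K,D,T);f=toF(W);H=W[:,2];c=im.reshape(-1,3).astype(int)
q=(c[:,0]>110)&(c[:,1]<60)&(c[:,2]<60)&(np.hypot(f[:,0],f[:,1]+60)<45); print('red',q.sum(),f[q].mean(0),H[q].mean())
save('pics/w4.png',im)
E
```

```text
[ 508.07566972 -137.30762805  145.02303004] 39.919815787626575 [[ -2.80490432 -59.97891713]]
t 6.25 d [0.0022 0.0023 0.0605] w [-0.0065  0.0036 -0.0015]
red 3 [  5.03080652 -54.78715994] 114.37458121698603
```

View pics/w4.png

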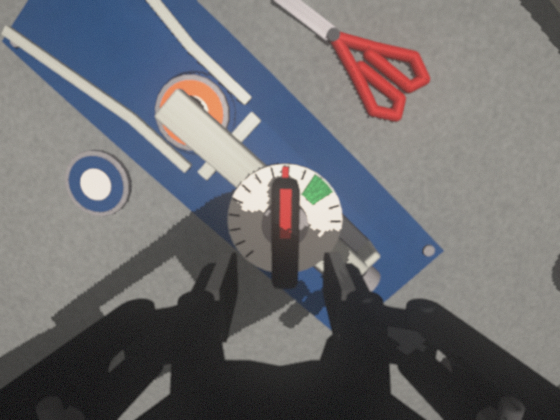

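The bar stands upright in the picture, from (285,175) to (285,285), and lies between the jaws. The pointer end is at (286,172) and the green band at (317,190), clockwise of it. I'll lower and grip.

Call:
{"fn": "jog_arm", "kwargs": {
  "moves": [
    {"dx": 0.002,"dy": 0.002,"dz": 0.02,"wx": -0.006,"wy": 0.004,"wz": -0.001,"fingers": 0.04},
    {"dx": 0.002,"dy": 0.002,"dz": 0.04,"wx": -0.006,"wy": 0.004,"wz": -0.001,"fingers": 0.04},
    {"dx": 0.002,"dy": 0.002,"dz": 0.055,"wx": -0.006,"wy": 0.004,"wz": -0.001,"fingers": 0.04},
    {"dx": 0.002,"dy": 0.002,"dz": 0.06,"wx": -0.006,"wy": 0.004,"wz": -0.001,"fingers": 0.03},
    {"dx": 0.002,"dy": 0.002,"dz": 0.06,"wx": -0.006,"wy": 0.004,"wz": -0.001,"fingers": 0.01},
    {"dx": 0.002,"dy": 0.002,"dz": 0.06,"wx": -0.006,"wy": 0.004,"wz": -0.001,"fingers": 0.01},
    {"dx": 0.002,"dy": 0.002,"dz": 0.06,"wx": -0.006,"wy": 0.004,"wz": -0.001,"fingers": 0.01},
    {"dx": 0.002,"dy": 0.002,"dz": 0.06,"wx": -0.006,"wy": 0.004,"wz": -0.001,"fingers": 0.01}
  ],
  "force": 30
}}

```text
time: 7.1
ee_pos: [511.5, -137.9, 86.0]
orientation: [3.01, 0.895, 0.003]
contact_force: [4.7, -4.1, -13.7]
finger_gap: 25.9
```

```bash
python3 - <<'E'
from h import *
s=ctrl.read_state(); print(toF(s['ee_pos']),s['contact_force'],s['moment'])
goal(F(0,-60,83),Rdown(fx()[1]-np.pi/2))
E
```

```text
[[  0.64174526 -59.95847733]] [  4.73809599  -4.0932793  -13.69436801] [-0.70515594 -0.68995892  0.06878802]
t 7.1 d [-0.0005 -0.0004  0.003 ] w [ 0.001  -0.002   0.7653]
```

Call:
{"fn": "jog_arm", "kwargs": {
  "moves": [
    {"dx": 0.0,"dy": 0.0,"dz": 0.0,"wx": 0.0,"wy": 0.0,"wz": 0.0,"fingers": 0.01}
  ]
}}

```text
time: 7.2
ee_pos: [511.5, -138.0, 85.8]
orientation: [3.01, 0.895, 0.003]
contact_force: [2.3, -2.1, -6.6]
finger_gap: 25.9
```

```bash
python3 - <<'E'
from h import *
s=ctrl.read_state(); print(s['ee_pos'],toF(s['ee_pos']),s['contact_force'],s['moment'],s['finger_gap'])
im,d,K,D,T=cam('wrist'); save('pics/w5.png',im)
E
```

```text
[ 511.52162359 -137.97867241   85.81317156] [[  0.70573482 -59.99656527]] [ 2.25992626 -2.05281411 -6.64389776] [-0.37485782 -0.44041629 -0.01107506] 25.86581328818601
```

View pics/w5.png

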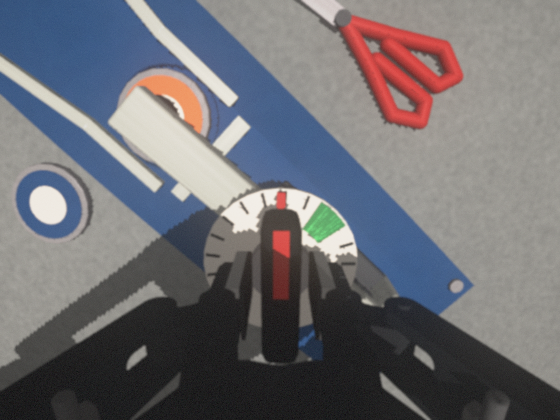

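The tips closed on a hub about 26 mm wide beneath the bar, which starts about 9 mm above the dial. I'll open, raise 6 mm and grip the bar itself.

Call:
{"fn": "jog_arm", "kwargs": {
  "moves": [
    {"dx": -0.0005,"dy": -0.0005,"dz": 0.0,"wx": 0.0,"wy": 0.0,"wz": 0.0,"fingers": 0.036},
    {"dx": -0.0005,"dy": -0.0005,"dz": -0.006,"wx": 0.0,"wy": 0.0,"wz": 0.0,"fingers": 0.036},
    {"dx": -0.0005,"dy": -0.0005,"dz": -0.006,"wx": 0.0,"wy": 0.0,"wz": 0.0,"fingers": 0.036},
    {"dx": -0.0005,"dy": -0.0005,"dz": -0.006,"wx": 0.0,"wy": 0.0,"wz": 0.0,"fingers": 0.008},
    {"dx": -0.0005,"dy": -0.0005,"dz": -0.006,"wx": 0.0,"wy": 0.0,"wz": 0.0,"fingers": 0.008},
    {"dx": -0.0005,"dy": -0.0005,"dz": -0.006,"wx": 0.0,"wy": 0.0,"wz": 0.0,"fingers": 0.008},
    {"dx": -0.0005,"dy": -0.0005,"dz": -0.006,"wx": 0.0,"wy": 0.0,"wz": 0.0,"fingers": 0.008}
  ],
  "force": 30
}}

```text
time: 7.95
ee_pos: [511.5, -138.2, 92.8]
orientation: [3.009, 0.895, 0.005]
contact_force: [-0.3, -1.3, 5.1]
finger_gap: 15.3
```

```bash
python3 - <<'E'
from h import *
s=ctrl.read_state(); print(toF(s['ee_pos']),s['contact_force'],s['moment'],s['finger_gap'])
goal(F(0,-60,90),Rdown(fx()[1]-np.pi/2))
E
```

```text
[[  0.67275068 -60.19966559]] [-0.29646904 -1.26494857  5.13709672] [-0.00165414  0.1617284  -0.01761611] 15.322487522444314
t 7.95 d [-0.0004 -0.0006  0.0028] w [ 0.002  -0.0034  0.7654]
```

Call:
{"fn": "jog_arm", "kwargs": {
  "moves": [
    {"dx": 0.0,"dy": 0.0,"dz": 0.0003,"wx": 0.0,"wy": 0.0,"wz": 0.12,"fingers": 0.008},
    {"dx": 0.0,"dy": 0.0,"dz": 0.0005,"wx": 0.0,"wy": 0.0,"wz": 0.24,"fingers": 0.008},
    {"dx": 0.0,"dy": 0.0,"dz": 0.0007,"wx": 0.0,"wy": 0.0,"wz": 0.36,"fingers": 0.008},
    {"dx": 0.0,"dy": 0.0,"dz": 0.001,"wx": 0.0,"wy": 0.0,"wz": 0.48,"fingers": 0.008},
    {"dx": 0.0,"dy": 0.0,"dz": 0.0012,"wx": 0.0,"wy": 0.0,"wz": 0.6,"fingers": 0.008},
    {"dx": 0.0,"dy": 0.0,"dz": 0.0014,"wx": 0.0,"wy": 0.0,"wz": 0.7,"fingers": 0.008},
    {"dx": 0.0,"dy": 0.0,"dz": 0.0015,"wx": 0.0,"wy": 0.0,"wz": 0.77,"fingers": 0.008},
    {"dx": 0.0,"dy": 0.0,"dz": 0.0015,"wx": 0.0,"wy": 0.0,"wz": 0.77,"fingers": 0.008}
  ]
}}

```text
time: 8.75
ee_pos: [511.5, -138.5, 91.3]
orientation: [3.126, -0.302, 0.006]
contact_force: [1.4, -2.1, 1.0]
finger_gap: 15.3
```

```bash
python3 - <<'E'
from h import *
s=ctrl.read_state(); print(toF(s['ee_pos']),s['contact_force'],s['moment'],s['finger_gap'])
goal(F(0,-60,90),Rdown(fx()[1]-np.pi/2))
E
```

```text
[[  0.80075847 -60.51965927]] [ 1.38405472 -2.1157409   1.04858668] [-0.36268931  0.00146337 -0.09234183] 15.332337020007671
t 8.75 d [-0.0008 -0.0005  0.0013] w [ 0.0011 -0.004  -0.0053]
```

Call:
{"fn": "jog_arm", "kwargs": {
  "moves": [
    {"dx": 0.0,"dy": 0.0,"dz": 0.0,"wx": 0.0,"wy": 0.0,"wz": 0.0,"fingers": 0.04},
    {"dx": 0.0,"dy": 0.0,"dz": 0.0,"wx": 0.0,"wy": 0.0,"wz": 0.0,"fingers": 0.04},
    {"dx": 0.0,"dy": 0.0,"dz": -0.03,"wx": 0.0,"wy": 0.0,"wz": 0.0,"fingers": 0.04},
    {"dx": 0.0,"dy": 0.0,"dz": -0.07,"wx": 0.0,"wy": 0.0,"wz": 0.0,"fingers": 0.04},
    {"dx": 0.0,"dy": 0.0,"dz": -0.11,"wx": 0.0,"wy": 0.0,"wz": 0.0,"fingers": 0.0},
    {"dx": 0.0,"dy": 0.0,"dz": -0.15,"wx": 0.0,"wy": 0.0,"wz": 0.0,"fingers": 0.0},
    {"dx": 0.0,"dy": 0.0,"dz": -0.15,"wx": 0.0,"wy": 0.0,"wz": 0.0,"fingers": 0.0}
  ]
}}

```text
time: 9.45
ee_pos: [514.1, -139.4, 248.2]
orientation: [3.123, -0.3, 0.023]
contact_force: [1.2, -0.8, 0.0]
finger_gap: -0.0
```

```bash
cat > m5.py <<'E'
from h import *
import sys
im,d,K,D,T=cam('wrist'); save('pics/%s.png'%sys.argv[1],im)
s=ctrl.read_state(); R0=R.from_rotvec(s['orientation']).as_matrix()
g=np.stack(np.meshgrid(np.arange(560),np.arange(420)),-1).reshape(-1,2)
W=bydepth(g,d,K,D,T);f=toF(W);H=W[:,2];c=im.reshape(-1,3).astype(int); 
n=(np.hypot(f[:,0],f[:,1]+60)<40)&(H>105)&(H<120); r=cv2.minAreaRect(f[n].astype(np.float32)); print('nut',n.sum(),np.median(H[n]),r)
q=(c[:,0]>90)&(c[:,1]<60)&(c[:,2]<60)&(np.hypot(f[:,0],f[:,1]+60)<45)&(H<125); print('red',q.sum(),f[q].mean(0),H[q].mean())
n=(f[:,0]<-25)&(f[:,0]>-110)&(abs(f[:,1]+150)<25)&(H>55)&(H<170);x=f[n,0];zz=H[n];yy=f[n,1]
print('lever',n.sum(),zz.max() if n.any() else 0)
for k in range(60,165,8):
    t=abs(zz-k)<4
    if t.any(): print(k,t.sum(),x[t].min().round(1),x[t].max().round(1),yy[t].min().round(1),yy[t].max().round(1))
o=(c[:,0]>150)&(c[:,2]<90)&(c[:,1]>60)&(np.hypot(f[:,0],f[:,1]-40)<40); print('blank top',o.sum(),np.median(H[o]))
E
python3 m5.py w6
```

```text
nut 1260 111.42101538055724 ((1.089090347290039, -59.79008865356445), (15.565448760986328, 63.025386810302734), 89.30076599121094)
red 0 [nan nan] nan
lever 1639 143.9563651696463
68 3 -27.5 -25.6 -144.3 -143.9
76 15 -32.2 -25.3 -144.2 -143.8
84 19 -29.9 -25.1 -155.7 -143.8
92 112 -42.1 -25.1 -158.4 -139.6
100 195 -47.2 -27.8 -158.8 -139.7
108 203 -52.5 -33.0 -158.6 -139.7
116 209 -58.9 -38.6 -158.3 -139.8
124 231 -63.2 -43.9 -159.6 -139.9
132 230 -73.3 -49.1 -158.5 -139.3
140 422 -72.4 -53.8 -159.3 -139.1
blank top 13 16.696497699672932m5.py:8: RuntimeWarning: Mean of empty slice.
  q=(c[:,0]>90)&(c[:,1]<60)&(c[:,2]<60)&(np.hypot(f[:,0],f[:,1]+60)<45)&(H<125); print('red',q.sum(),f[q].mean(0),H[q].mean())
  ret = um.true_divide(
  ret = ret.dtype.type(ret / rcount)
```

View pics/w6.png

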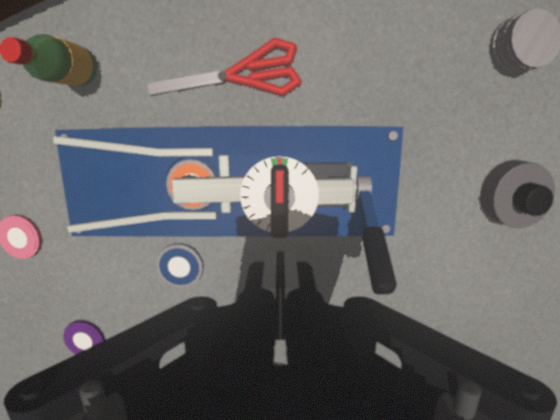

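The nut bar now lies along fixture +x within 0.7°, with its pointer tip in the green band at (280,163), so the nut is at about 1.4. The blank is still seated. The lever handle is at (378,262), at about 0.11 rad. I'll grip it across y and carry it over its arc.

```bash
python3 - <<'E'
from h import *
Rg=Rdown(fx()[1]-np.pi/2)
goal(F(-51,-149.5,180),Rg); goal(F(-51,-149.5,98),Rg)
E
```

```text
t 9.5 d [-0.0534  0.089   0.0646] w [ 0.0023 -0.0106 -0.0041]
t 9.5 d [-0.0543  0.0888  0.1465] w [ 0.0023 -0.0106 -0.0041]
```

Call:
{"fn": "jog_arm", "kwargs": {
  "moves": [
    {"dx": -0.053,"dy": 0.089,"dz": 0.0,"wx": 0.002,"wy": -0.01,"wz": -0.004,"fingers": 0.05},
    {"dx": -0.053,"dy": 0.089,"dz": 0.0,"wx": 0.002,"wy": -0.01,"wz": -0.004,"fingers": 0.05},
    {"dx": -0.053,"dy": 0.089,"dz": 0.02,"wx": 0.002,"wy": -0.01,"wz": -0.004,"fingers": 0.05},
    {"dx": -0.054,"dy": 0.089,"dz": 0.06,"wx": 0.002,"wy": -0.01,"wz": -0.004,"fingers": 0.05},
    {"dx": -0.054,"dy": 0.089,"dz": 0.065,"wx": 0.002,"wy": -0.01,"wz": -0.004,"fingers": 0.05},
    {"dx": -0.054,"dy": 0.089,"dz": 0.065,"wx": 0.002,"wy": -0.01,"wz": -0.004,"fingers": 0.05}
  ]
}}

```text
time: 10.1
ee_pos: [442.0, -215.0, 177.3]
orientation: [-3.125, 0.293, 0.007]
contact_force: [-0.1, -0.4, 0.7]
finger_gap: 50.3
```

```bash
python3 - <<'E'
from h import *
s=ctrl.read_state(); print(toF(s['ee_pos']),s['contact_force'],s['finger_gap'])
goal(F(-51,-149.5,98),Rdown(fx()[1]-np.pi/2))
E
```

```text
[[ -53.27275922 -148.60079745]] [-0.08776278 -0.44152233  0.71735553] 50.3322975132839
t 10.1 d [0.0026 0.0011 0.0793] w [-0.0021  0.0045  0.0003]
```

Call:
{"fn": "jog_arm", "kwargs": {
  "moves": [
    {"dx": 0.002,"dy": 0.001,"dz": 0.02,"wx": -0.002,"wy": 0.004,"wz": 0.0,"fingers": 0.05},
    {"dx": 0.0026,"dy": 0.001,"dz": 0.045,"wx": -0.002,"wy": 0.004,"wz": 0.0,"fingers": 0.05},
    {"dx": 0.0026,"dy": 0.001,"dz": 0.065,"wx": -0.002,"wy": 0.004,"wz": 0.0,"fingers": 0.05},
    {"dx": 0.0026,"dy": 0.001,"dz": 0.079,"wx": -0.002,"wy": 0.004,"wz": 0.0,"fingers": 0.05},
    {"dx": 0.0026,"dy": 0.001,"dz": 0.079,"wx": -0.002,"wy": 0.004,"wz": 0.0,"fingers": 0.05},
    {"dx": 0.0026,"dy": 0.001,"dz": 0.079,"wx": -0.002,"wy": 0.004,"wz": 0.0,"fingers": 0.01},
    {"dx": 0.0026,"dy": 0.001,"dz": 0.079,"wx": -0.002,"wy": 0.004,"wz": 0.0,"fingers": 0.01},
    {"dx": 0.0026,"dy": 0.001,"dz": 0.079,"wx": -0.002,"wy": 0.004,"wz": 0.0,"fingers": 0.01}
  ],
  "force": 25
}}

```text
time: 10.9
ee_pos: [445.0, -217.4, 100.0]
orientation: [3.126, -0.293, 0.003]
contact_force: [-1.6, -2.0, 2.6]
finger_gap: 19.4
```

```bash
cat > arc.py <<'E'
from h import *
import sys
s=ctrl.read_state(); p=s['ee_pos']; print(toF(p),s['contact_force'].round(1),s['finger_gap'],round(float(s['time']),2))
q=toF(p)[0]; r=np.hypot(q[0],p[2]+19-38); ph=np.degrees(np.arctan2(p[2]+19-38,q[0])); print('r',r,'phi',ph,'lever',np.radians(130-ph))
R0=R.from_rotvec(s['orientation']).as_matrix()
for a in np.linspace(ph,float(sys.argv[1]),9)[1:]:
    x=95*np.cos(np.radians(a)); z=38+95*np.sin(np.radians(a))-19
    print(round(a,1),(R0.T@(F(x,-149.8,z)-p)/1000).round(4))
E
python3 arc.py 75
```

```text
[[ -49.87192403 -150.40257   ]] [-1.6 -2.   2.6] 19.4456232782912 10.9
r 95.12595931253541 phi 121.61928087778777 lever 0.1462711423674524
115.8 [ 0.0085 -0.0006 -0.0045]
110.0 [ 0.0175 -0.0006 -0.0083]
104.1 [ 0.0267 -0.0006 -0.0111]
98.3 [ 0.0362 -0.0006 -0.0129]
92.5 [ 0.0458 -0.0006 -0.0138]
86.7 [ 0.0554 -0.0006 -0.0137]
80.8 [ 0.065  -0.0005 -0.0126]
75.0 [ 0.0745 -0.0005 -0.0106]
```

Gripped at 19.4 mm (handle 20 mm).

Call:
{"fn": "jog_arm", "kwargs": {
  "moves": [
    {"dx": 0.0085,"dy": 0.0,"dz": -0.0045,"wx": 0.0,"wy": 0.0,"wz": 0.0,"fingers": 0.01},
    {"dx": 0.0175,"dy": 0.0,"dz": -0.0083,"wx": 0.0,"wy": 0.0,"wz": 0.0,"fingers": 0.01},
    {"dx": 0.0267,"dy": 0.0,"dz": -0.0111,"wx": 0.0,"wy": 0.0,"wz": 0.0,"fingers": 0.01},
    {"dx": 0.0362,"dy": 0.0,"dz": -0.0129,"wx": 0.0,"wy": 0.0,"wz": 0.0,"fingers": 0.01},
    {"dx": 0.0458,"dy": 0.0,"dz": -0.0138,"wx": 0.0,"wy": 0.0,"wz": 0.0,"fingers": 0.01},
    {"dx": 0.0554,"dy": 0.0,"dz": -0.0137,"wx": 0.0,"wy": 0.0,"wz": 0.0,"fingers": 0.01},
    {"dx": 0.065,"dy": 0.0,"dz": -0.0126,"wx": 0.0,"wy": 0.0,"wz": 0.0,"fingers": 0.01},
    {"dx": 0.0745,"dy": 0.0,"dz": -0.0106,"wx": 0.0,"wy": 0.0,"wz": 0.0,"fingers": 0.01}
  ]
}}

```text
time: 11.7
ee_pos: [518.2, -231.4, 111.3]
orientation: [3.126, -0.293, 0.001]
contact_force: [-4.7, -1.1, 2.5]
finger_gap: 19.6
```

```bash
python3 arc.py 32
```

```text
[[  24.69948406 -150.56595743]] [-4.7 -1.1  2.5] 19.599716132208936 11.7
r 95.56792707519033 phi 75.02191848770688 lever 0.9595485388193382
69.6 [ 0.0083 -0.0008  0.0033]
64.3 [ 0.0165 -0.0008  0.0068]
58.9 [ 0.0244 -0.0008  0.011 ]
53.5 [ 0.0318 -0.0008  0.016 ]
48.1 [ 0.0387 -0.0008  0.0216]
42.8 [ 0.045  -0.0008  0.0279]
37.4 [ 0.0508 -0.0008  0.0347]
32.0 [ 0.0558 -0.0008  0.042 ]
```

Call:
{"fn": "jog_arm", "kwargs": {
  "moves": [
    {"dx": 0.0083,"dy": 0.0,"dz": 0.0033,"wx": 0.0,"wy": 0.0,"wz": 0.0,"fingers": 0.01},
    {"dx": 0.0165,"dy": 0.0,"dz": 0.0068,"wx": 0.0,"wy": 0.0,"wz": 0.0,"fingers": 0.01},
    {"dx": 0.0244,"dy": 0.0,"dz": 0.011,"wx": 0.0,"wy": 0.0,"wz": 0.0,"fingers": 0.01},
    {"dx": 0.0318,"dy": 0.0,"dz": 0.016,"wx": 0.0,"wy": 0.0,"wz": 0.0,"fingers": 0.01},
    {"dx": 0.0387,"dy": 0.0,"dz": 0.0216,"wx": 0.0,"wy": 0.0,"wz": 0.0,"fingers": 0.01},
    {"dx": 0.045,"dy": 0.0,"dz": 0.0279,"wx": 0.0,"wy": 0.0,"wz": 0.0,"fingers": 0.01},
    {"dx": 0.0508,"dy": 0.0,"dz": 0.0347,"wx": 0.0,"wy": 0.0,"wz": 0.0,"fingers": 0.01},
    {"dx": 0.0558,"dy": 0.0,"dz": 0.042,"wx": 0.0,"wy": 0.0,"wz": 0.0,"fingers": 0.01}
  ]
}}

```text
time: 12.5
ee_pos: [575.9, -242.6, 70.6]
orientation: [3.124, -0.293, 0.009]
contact_force: [1.4, -0.8, 5.6]
finger_gap: 19.7
```

```bash
python3 arc.py 6.5
```

```text
[[  83.43356651 -150.77504541]] [ 1.4 -0.8  5.6] 19.705679602656026 12.5
r 98.09287177149416 phi 31.727710034523522 lever 1.7151750233721492
28.6 [-0.     -0.001   0.0061]
25.4 [ 0.0023 -0.001   0.0108]
22.3 [ 0.0044 -0.001   0.0156]
19.1 [ 0.0062 -0.001   0.0205]
16.0 [ 0.0078 -0.001   0.0255]
12.8 [ 0.009  -0.0011  0.0306]
9.7 [ 0.01   -0.0011  0.0357]
6.5 [ 0.0107 -0.0011  0.0409]
```

Call:
{"fn": "jog_arm", "kwargs": {
  "moves": [
    {"dx": 0.001,"dy": 0.0,"dz": 0.006,"wx": 0.0,"wy": 0.0,"wz": 0.0,"fingers": 0.01},
    {"dx": 0.003,"dy": 0.0,"dz": 0.011,"wx": 0.0,"wy": 0.0,"wz": 0.0,"fingers": 0.01},
    {"dx": 0.005,"dy": 0.0,"dz": 0.016,"wx": 0.0,"wy": 0.0,"wz": 0.0,"fingers": 0.01},
    {"dx": 0.0065,"dy": 0.0,"dz": 0.021,"wx": 0.0,"wy": 0.0,"wz": 0.0,"fingers": 0.01},
    {"dx": 0.008,"dy": 0.0,"dz": 0.026,"wx": 0.0,"wy": 0.0,"wz": 0.0,"fingers": 0.01},
    {"dx": 0.009,"dy": 0.0,"dz": 0.031,"wx": 0.0,"wy": 0.0,"wz": 0.0,"fingers": 0.01},
    {"dx": 0.01,"dy": 0.0,"dz": 0.036,"wx": 0.0,"wy": 0.0,"wz": 0.0,"fingers": 0.01},
    {"dx": 0.0107,"dy": 0.0,"dz": 0.041,"wx": 0.0,"wy": 0.0,"wz": 0.0,"fingers": 0.01}
  ]
}}

```text
time: 13.3
ee_pos: [590.8, -245.5, 31.6]
orientation: [3.123, -0.293, 0.022]
contact_force: [5.8, 0.4, 5.6]
finger_gap: 19.6
```

```bash
python3 arc.py 5
```

```text
[[  98.59225496 -150.90333444]] [5.8 0.4 5.6] 19.556276907399432 13.3
r 99.39553004049088 phi 7.289189962108822 lever 2.141707662950509
7.0 [-0.0043 -0.0011  0.001 ]
6.7 [-0.0043 -0.0011  0.0014]
6.4 [-0.0042 -0.0011  0.0019]
6.1 [-0.0042 -0.0011  0.0024]
5.9 [-0.0041 -0.0011  0.0029]
5.6 [-0.0041 -0.0011  0.0033]
5.3 [-0.0041 -0.0011  0.0038]
5.0 [-0.004  -0.0011  0.0043]
```

Call:
{"fn": "jog_arm", "kwargs": {
  "moves": [
    {"dx": -0.003,"dy": -0.001,"dz": 0.002,"wx": 0.0,"wy": 0.0,"wz": 0.0,"fingers": 0.01},
    {"dx": -0.003,"dy": -0.001,"dz": 0.004,"wx": 0.0,"wy": 0.0,"wz": 0.0,"fingers": 0.01},
    {"dx": -0.003,"dy": -0.001,"dz": 0.004,"wx": 0.0,"wy": 0.0,"wz": 0.0,"fingers": 0.01}
  ]
}}

```text
time: 13.6
ee_pos: [591.2, -245.6, 29.2]
orientation: [3.12, -0.293, 0.032]
contact_force: [4.6, -3.3, 2.8]
finger_gap: 19.6
```

```bash
python3 arc.py 8; python3 -c "
from h import *
print(Rdown(fx()[1]-np.pi/2)@[1,0,0]); goal(F(95,-150,150),Rdown(fx()[1]-np.pi/2))"
```

```text
[[  99.07037084 -150.84146273]] [ 4.6 -3.3  2.8] 19.59404002144057 13.6
r 99.59382951835819 phi 5.876963830512436 lever 2.1663556587295685
6.1 [-0.0046 -0.001  -0.0001]
6.4 [-0.0047 -0.001  -0.0005]
6.7 [-0.0047 -0.001  -0.0009]
6.9 [-0.0047 -0.001  -0.0014]
7.2 [-0.0048 -0.001  -0.0018]
7.5 [-0.0048 -0.001  -0.0023]
7.7 [-0.0049 -0.001  -0.0027]
8.0 [-0.0049 -0.001  -0.0031]
[ 0.98251057 -0.1862068   0.        ]
t 13.6 d [-1.500e-03 -1.000e-04 -1.209e-01] w [ 0.0058 -0.0213  0.    ]
```

Call:
{"fn": "jog_arm", "kwargs": {
  "moves": [
    {"dx": 0.0,"dy": 0.0,"dz": 0.0,"wx": 0.0,"wy": 0.0,"wz": 0.0,"fingers": 0.045},
    {"dx": 0.0,"dy": 0.0,"dz": 0.0,"wx": 0.0,"wy": 0.0,"wz": 0.0,"fingers": 0.045},
    {"dx": 0.0,"dy": 0.0,"dz": -0.03,"wx": 0.005,"wy": -0.02,"wz": 0.0,"fingers": 0.045},
    {"dx": 0.0,"dy": 0.0,"dz": -0.07,"wx": 0.005,"wy": -0.02,"wz": 0.0,"fingers": 0.045},
    {"dx": 0.0,"dy": 0.0,"dz": -0.11,"wx": 0.005,"wy": -0.02,"wz": 0.0,"fingers": 0.045},
    {"dx": 0.0,"dy": 0.0,"dz": -0.15,"wx": 0.005,"wy": -0.02,"wz": 0.0,"fingers": 0.045},
    {"dx": 0.0,"dy": 0.0,"dz": -0.17,"wx": 0.005,"wy": -0.02,"wz": 0.0,"fingers": 0.0},
    {"dx": 0.0,"dy": 0.0,"dz": -0.17,"wx": 0.005,"wy": -0.02,"wz": 0.0,"fingers": 0.0}
  ]
}}

```text
time: 14.4
ee_pos: [589.9, -244.7, 203.4]
orientation: [3.124, -0.293, 0.012]
contact_force: [0.0, -0.1, 0.5]
finger_gap: 16.8
```

```bash
cat > m6.py <<'E'
from h import *
import sys
im,d,K,D,T=cam(sys.argv[2]); save('pics/%s.png'%sys.argv[1],im)
g=np.stack(np.meshgrid(np.arange(560),np.arange(420)),-1).reshape(-1,2)
W=bydepth(g,d,K,D,T);f=toF(W);H=W[:,2];c=im.reshape(-1,3).astype(int)
n=(np.hypot(f[:,0],f[:,1]+60)<40)&(H>105)&(H<120); r=cv2.minAreaRect(f[n].astype(np.float32)) if n.sum()>5 else 0; print('nut',n.sum(),np.median(H[n]),r)
for k in range(20,145,8):
    n=(abs(f[:,0]-k)<4)&(abs(f[:,1]+150)<10)&(H>25)&(H<150)
    if n.sum()>3: print(k,n.sum(),np.percentile(H[n],[5,50,95]).round(1),f[n,1].min().round(1),f[n,1].max().round(1))
o=(c[:,0]>150)&(c[:,2]<90)&(c[:,1]>60)&(np.hypot(f[:,0],f[:,1]-40)<40)
if o.sum()>3: print('blank top',o.sum(),np.median(H[o]),f[o].min(0),f[o].max(0))
n=(abs(f[:,0])<8)&(abs(f[:,1]-40)<8)&(H>30)&(H<90); print('nose top',n.sum(),np.median(H[n]))
E
python3 m6.py w7 wrist
```

```text
nut 158 109.18478531053337 ((30.100934982299805, -60.38704299926758), (6.551403522491455, 16.787078857421875), 5.133540630340576)
20 85 [48.1 50.4 52.1] -155.2 -140.2
28 86 [44.3 52.6 54.2] -155.1 -140.0
36 79 [53.6 54.9 56.7] -155.0 -144.5
44 86 [56.1 57.5 58.9] -154.9 -144.6
52 87 [58.1 59.8 61.6] -157.6 -143.7
60 137 [60.9 63.6 65.7] -159.4 -140.1
68 168 [62.7 66.1 67.5] -159.3 -140.2
76 167 [65.3 68.4 69.9] -159.2 -140.3
84 182 [67.7 70.5 72.4] -159.8 -140.5
92 190 [69.7 72.8 74.6] -159.8 -140.6
100 193 [71.9 75.2 76.7] -159.6 -140.0
108 211 [74.4 77.3 79.5] -159.4 -140.0
116 266 [69.7 77.3 79.8] -159.5 -140.0
124 22 [66.3 69.  71.3] -156.1 -143.4
blank top 305 16.25763356897255 [ 4.50196304 20.19815793] [23.97164015 64.48420421]
nose top 196 45.11846255603271
```

View pics/w7.png

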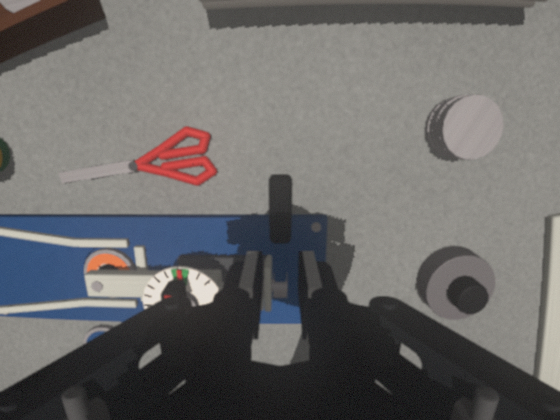

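The handle's top slope reads 16°, where 8° is closed, so the lever stands at about 1.98. The grip slipped along the handle, and it is not fully home. I'll press it down from above with closed fingertips.

```bash
python3 - <<'E'
from h import *
Rg=Rdown(fx()[1]-np.pi/2)
goal(F(100,-150,85),Rg); goal(F(100,-150,62),Rg)
E
```

```text
t 14.45 d [ 0.0032 -0.      0.1155] w [ 0.0015 -0.0042  0.0003]
t 14.45 d [ 3.100e-03 -1.000e-04  1.385e-01] w [ 0.0015 -0.0042  0.0003]
```

Call:
{"fn": "jog_arm", "kwargs": {
  "moves": [
    {"dx": 0.003,"dy": 0.0,"dz": 0.04,"wx": 0.0,"wy": -0.004,"wz": 0.0,"fingers": 0.0},
    {"dx": 0.003,"dy": 0.0,"dz": 0.08,"wx": 0.0,"wy": -0.004,"wz": 0.0,"fingers": 0.0},
    {"dx": 0.003,"dy": 0.0,"dz": 0.105,"wx": 0.0,"wy": -0.004,"wz": 0.0,"fingers": 0.0},
    {"dx": 0.003,"dy": 0.0,"dz": 0.117,"wx": 0.0,"wy": -0.004,"wz": 0.0,"fingers": 0.0},
    {"dx": 0.003,"dy": 0.0,"dz": 0.122,"wx": 0.0,"wy": -0.004,"wz": 0.0,"fingers": 0.0},
    {"dx": 0.003,"dy": 0.0,"dz": 0.128,"wx": 0.0,"wy": -0.004,"wz": 0.0,"fingers": 0.0},
    {"dx": 0.003,"dy": 0.0,"dz": 0.133,"wx": 0.0,"wy": -0.004,"wz": 0.0,"fingers": 0.0},
    {"dx": 0.003,"dy": 0.0,"dz": 0.137,"wx": 0.0,"wy": -0.004,"wz": 0.0,"fingers": 0.0}
  ]
}}

```text
time: 15.25
ee_pos: [593.6, -245.6, 64.9]
orientation: [3.125, -0.293, 0.005]
contact_force: [1.2, 0.0, 2.5]
finger_gap: 0.1
```

Call:
{"fn": "jog_arm", "kwargs": {
  "moves": [
    {"dx": 0.0,"dy": 0.0,"dz": 0.001,"wx": 0.0,"wy": 0.0,"wz": 0.0,"fingers": 0.0},
    {"dx": 0.0,"dy": 0.0,"dz": 0.002,"wx": 0.0,"wy": 0.0,"wz": 0.0,"fingers": 0.0},
    {"dx": 0.0,"dy": 0.0,"dz": 0.002,"wx": 0.0,"wy": 0.0,"wz": 0.0,"fingers": 0.0}
  ]
}}

```text
time: 15.55
ee_pos: [594.1, -245.9, 63.6]
orientation: [3.124, -0.293, 0.008]
contact_force: [0.8, -0.8, 1.9]
finger_gap: 0.0
```

Call:
{"fn": "jog_arm", "kwargs": {
  "moves": [
    {"dx": 0.0,"dy": 0.0,"dz": 0.002,"wx": 0.0,"wy": -0.004,"wz": 0.0,"fingers": 0.0},
    {"dx": 0.0,"dy": 0.0,"dz": 0.004,"wx": 0.0,"wy": -0.004,"wz": 0.0,"fingers": 0.0},
    {"dx": 0.0,"dy": 0.0,"dz": 0.005,"wx": 0.0,"wy": -0.004,"wz": 0.0,"fingers": 0.0},
    {"dx": 0.0,"dy": 0.0,"dz": 0.005,"wx": 0.0,"wy": -0.004,"wz": 0.0,"fingers": 0.0}
  ]
}}

```text
time: 15.95
ee_pos: [594.7, -246.2, 61.5]
orientation: [3.124, -0.293, 0.002]
contact_force: [-6.2, 5.0, 17.2]
finger_gap: -0.1
```

Force rose to 17 N at z 61.5, so the lever is on its stop. I'll lift off and check.

Call:
{"fn": "jog_arm", "kwargs": {
  "moves": [
    {"dx": 0.0,"dy": 0.0,"dz": -0.03,"wx": 0.0,"wy": 0.0,"wz": 0.0,"fingers": 0.0},
    {"dx": 0.0,"dy": 0.0,"dz": -0.08,"wx": 0.0,"wy": 0.0,"wz": 0.0,"fingers": 0.0},
    {"dx": 0.0,"dy": 0.0,"dz": -0.13,"wx": 0.0,"wy": 0.0,"wz": 0.0,"fingers": 0.0},
    {"dx": 0.0,"dy": 0.0,"dz": -0.16,"wx": 0.0,"wy": 0.0,"wz": 0.0,"fingers": 0.0},
    {"dx": -0.05,"dy": -0.05,"dz": -0.18,"wx": 0.0,"wy": 0.0,"wz": 0.0,"fingers": 0.0},
    {"dx": -0.1,"dy": -0.1,"dz": -0.18,"wx": 0.0,"wy": 0.0,"wz": 0.0,"fingers": 0.0},
    {"dx": -0.1,"dy": -0.1,"dz": -0.18,"wx": 0.0,"wy": 0.0,"wz": 0.0,"fingers": 0.0}
  ]
}}

```text
time: 16.65
ee_pos: [513.6, -127.4, 241.2]
orientation: [3.124, -0.294, 0.002]
contact_force: [0.0, 0.7, 0.5]
finger_gap: 0.1
```

```bash
python3 m6.py w8 wrist
```

```text
nut 1341 111.40448519307466 ((0.8608646392822266, -59.645931243896484), (16.024593353271484, 63.46853256225586), 89.291748046875)
20 99 [39.3 47.2 49. ] -155.3 -140.0
28 109 [38.9 48.4 50.1] -155.1 -140.0
36 109 [41.  49.5 51.1] -155.3 -144.1
44 111 [42.1 50.8 52.1] -155.4 -143.3
52 120 [42.9 51.7 53.1] -155.5 -143.2
60 149 [46.7 53.8 56.3] -158.7 -140.1
68 185 [52.2 56.  57.4] -158.8 -140.0
76 168 [52.6 57.2 58.6] -159.5 -140.0
84 196 [50.9 58.1 59.6] -159.7 -140.1
92 200 [52.4 59.  60.8] -159.5 -140.1
100 205 [50.8 60.3 62.1] -159.9 -140.1
108 192 [57.8 61.4 63.2] -159.8 -140.0
116 197 [58.  62.3 63.8] -159.7 -140.0
124 53 [53.7 60.6 62.7] -158.0 -141.0
blank top 38 16.118934142246758 [-24.04998077  33.46969687] [22.19971851 64.58550594]
nose top 227 44.83523721294267
```

View pics/w8.png

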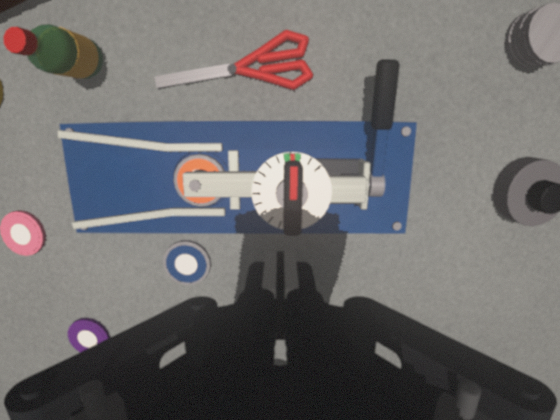

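The handle slope is now 7–8° at (385,95), so the lever is closed. The pointer is in the green band at (292,156), and the blank top reads 16.1 mm. The arm is clear of everything, so I'm handing in.

```bash
python3 -c "
from h import *
s=ctrl.read_state(); print(s['time'],s['contact_force'],np.abs(s['qvel']).max()); print(ctrl.hand_in())"
```

```text
16.7 [ 2.13728028  4.42608565 -0.65867853] 0.09053250578468411
the job is handed in; nothing more can be done
None
```

The job is done and handed in at 16.7 s. I slid the orange blank into its pocket and turned the nut into the green band while the lever was still open. Then I flipped the lever over and let go.

**Last checks:**
- **Blank:** its top is at 16.1 mm, where seated means 16.0. It was level when I checked it just after the push.
- **Nut:** the bar lies within 1° of fixture +x, so the nut is at about 1.4 rad, with the pointer in the green band.
- **Lever:** the handle slope is about 7.5°, at its stop (8°).
- **Robot and bystanders:** the arm was clear above the fixture. None of the bystanders in the last picture looked disturbed, but I did not measure them.

**What went wrong or stayed unchecked:**
- **Nut grip:** the first grip closed on the hub under the bar. I raised the gripper and gripped the bar itself.
- **Lever:** the gripped swing slipped along the handle and stopped at about 1.98 rad. I pressed the handle down from above with closed fingertips until the force rose to 17 N at the stop.
- **Pad force:** I could not measure it directly. It should be about 11.5 N from the nut angle.
- **Hand-in reading:** the arm was still settling from its last move (0.09 rad/s, a few N on the wrist sensor). It was not near anything.

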